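# Post a waxed chair foot through the drying box flap

## Robot

A 6-joint arm with a two-finger parallel gripper is mounted at the origin on the work surface. World frame = base frame: x ahead of the robot, y to its left, z up, the work surface at z = 0. Lengths are in m, angles in rad, forces in N, time in s.
With the tool pointing down it reaches from about 0.375 to 0.9 m from the base axis. Payload 3.1 kg.
Tool frame: the origin (TCP) lies midway between the tips of the shut fingers; the grasp point (between the pads) lies 19 mm behind it; x points along the fingers, z is the direction in which the jaws open and shut, and the axes are right-handed (so a half turn about x gives the same grasp; the last joint's range is limited). The gripper opens to 87 mm and grips with 3 to 60 N. Pads are 19 mm wide; open, the fingers measure 117 mm over their backs; the gripper's body (75 mm by 190 mm) begins 51 mm behind the grasp point.
Start: joints at [1.135, 0.527, 1.433, -0, 1.181, -0.178], TCP at [0.159, 0.604, 0.223] pointing down, gripper open.
Joint ranges: [-3.08, 3.08], [-0.75, 2.2], [0.22, 2.44], [-1.43, 4.57], [0, 2.65], [-2.85, 2.85]. Speed limits (rad/s): [2.79, 2.79, 3.14, 3.14, 3.14, 3.14].

## Interface

Orientations are given as a unit quaternion [x, y, z, w].
In Python, from rig import robot, optics, workorder gives the robot as it stands.
- The arm moves only by the tool arm_command, never from a script. Its argument "plan" is a list of rows, each a list of 7 numbers: the shift along the tool's x, y, z in cm, then the turn, a rotation vector about the tool's x, y, z in rad, then the finger opening in cm, from 0 to 8.7. In form: [[x, y, z, ax, ay, az, gripper], ...]. A call has 1 to 12 rows; each row shifts and turns the pose as measured when the row begins, along the tool's axes as they then stand; what a row does not reach is not made up. A row lasts 1/8 s, in which the tool goes at most 62.5 mm and 10.7 degrees, less where a joint would pass 70% of its speed; a pose out of reach is approached as far as the arm can. A call with a gripper value outside its range is refused whole. The fingers move at their own pace and stop on an object; "grip_force" is the grip in N (left out, the last holds). Time passes only in rows, so rows that do not move let the fingers close. It gives the time, the measured TCP pose, the force and the opening at its end, in the units of the state.
- robot.get_obs(): the state, without advancing time (a new reading comes with each control period).
- optics.camera(name): name is "side" or "top" or "wrist"; returns (picture, depth): 400x640x3 uint8, blue, green, red; 400x640 float32, m along the optical axis (not along the pixel's ray), 0 where there is no reading.
- optics.camera_info(name): a dict with "mtx" (3x3 intrinsics, pixels), "position" and "rotation" of the camera in the world; the wrist camera has in their place "tool_from_camera" (4x4, takes a point from camera to tool coordinates, whose origin is the TCP and whose axes are the tool frame's). Camera axes: x right, y down, z forward; pixel columns grow to the right and rows downward; lengths in m; the calibration is good to about 2 mm. A picture is of the moment at which its call begins: read the wrist's pose just before it. camera_info takes no time and is no camera call.
- workorder.hand_in(): hands the job in, once; it reports no verdict.
The state is a dict: "time": time; "q": joint angles; "joint_velocities": joint speeds; "joint_torque": joint torques, N m; "position": TCP position; "tool_rot": TCP orientation; "ft_force": force on the tool from outside, world axes, zero at the start; "moment": the same for the moment, N m; "grip_width": finger opening in m.
Only numpy, scipy, OpenCV 4.12 (cv2) and the standard library are available. Lean on these libraries where they do the work, as an engineer would, in place of code of your own. Each camera call takes 0.05 s, during which the arm holds its last target. There are 200 camera calls.

## Task

Slide the long tapered chair foot along the table and in through the hanging flap of the low drying box, narrow end first, until all of it is inside; then draw the fingers back out so that the flap drops shut behind it. The foot is freshly waxed: push it with the fingertips only, keep it flat on the table, and do not pick it up. Leave the round bun foot, the tin and the hammer where they are.

Things in the scene. Friction and masses are not known exactly. Their poses are not given: they have to be found in the camera images.
- box: low fixed drying box without a floor (the bare table runs on inside): plywood walls 9 mm thick, clear roof and front lintel with their top 78 mm up; outside 122 wide, 210 deep, inside depth 201 mm. Origin: on the table, mid-doorway, at the front face. x axis: horizontally inward through the doorway (within 0.26 rad of world -y); z up. Doorway 104 mm wide, clear to the lintel's underside, 72 mm up
- flap (a joint): angle of the aluminium flap (100 mm wide, 3 mm thick, 70 g) in the doorway: 0 rad = hanging shut, up to 1.5 as its lower edge swings inward and up. Hinge along the box's y axis, 4 mm inside the front face, 70 mm up. No latch or spring: it rides up (about 0.5 rad) on what is pushed under it and falls shut by its own weight once the foot's head is some 35 mm inside the front face
- flap_edge (a point): middle of the flap's lower edge; 17 mm above the table when shut
- foot: tapered beech chair foot lying flat, 110 mm long, 24 high, about 150 g; tapers evenly in plan from 46 mm wide (flat steel plate, the head) to 26 mm (black glide), 36 mm mid-length. Origin: centre of underside, mid-length; x axis to the narrow end, z up. Starts before the doorway, narrow end roughly towards it, up to 70 mm to either side and skewed up to 0.35 rad
- foot_head (a point): centre of the outer face of the foot's steel mounting plate (55 mm behind the foot's origin, 12 mm up); the wide end
- foot_toe (a point): centre of the foot's narrow end face (55 mm ahead of the foot's origin, 12 mm up)
- bun: loose round turned wooden bun foot standing upright, 58 mm diameter, 42 mm high, origin at the centre of its underside; bystander
- tin: loose round metal tin of wax, 68 mm diameter, 45 mm high, origin at the centre of its underside; bystander
- hammer: loose hammer, 240 mm long, lying on the table off to the robot's left; bystander. Its head is at the +x end of its own frame
Things that resemble listed ones, but are neither listed nor needed, are in the scene too. What is shaped like the foot but blue or purple is not meant.

How it is judged:
On the way, in this order (a step that is already met when the one before it is completed fails the run):
1. the foot's narrow end pushes the flap open and passes under it (value of joint flap above 0.35 rad and x of foot_toe in the frame of box above 0.02 m), for 0.05 s.
2. the whole foot is inside, past the flap (x of foot_head in the frame of box above 0.009 m), for 0.1 s.
At the end, for the whole second after the job is handed in: the foot lies flat and still on the table wholly inside the box, narrow end inward, its mounting plate at least 9 mm in from the front face, and the flap hangs shut (under 0.08 rad) (x of foot_head in the frame of box above 0.009 m and x of foot_toe in the frame of box between 0.09 and 0.206 m and y of foot in the frame of box between -0.052 and 0.052 m and height (world z) of foot below 0.006 m and angle between foot's own z axis and vertical below 0.1 rad and linear speed of foot below 0.02 m/s and value of joint flap below 0.08 rad); the robot touches nothing.
It fails at once if the foot is lifted or tipped (underside's centre over 12 mm high, or tilted over 0.3 rad) (height (world z) of foot above 0.012 m or angle between foot's own z axis and vertical above 0.3 rad).
It fails at once if the bun foot, tin or hammer is moved by more than 20 mm (distance of any of bun, tin, hammer from where it was at the start of the episode above 0.02 m).
It also fails if it takes over 48 s, if anything falls off the work surface, if the arm or the gripper's body presses on something with over 40 N, if the wrist force passes 120 N, or if a joint passes its speed limit or range.

## Working session

There is one attempt and no reset: what is moved stays moved. The work goes in short steps, Python scripts to look and compute and a tool call to move; the robot and the scene stay as the last step left them, time stands still between calls to the robot, and variables do not carry over. Pictures are saved under pics/ and viewed, about 8 in all and at most 12, crops included, and the job is handed in when it is done.

Besides the shell and the picture viewer there is one more tool, called as a command line: name --pt "numbers of a row" for each row, then --argument value for the rest. arm_command: Moves the arm, as the interface text tells. Its arguments: {"type":"object","properties":{"plan":{"type":"array"},"grip_force":{"type":"number"}},"required":["plan"]}

```bash
mkdir -p pics
cat > h.py <<'E'
from rig import robot, optics, workorder
import numpy as np, cv2
from scipy.spatial.transform import Rotation as R
def cam(n):
    i=optics.camera_info(n); o=robot.get_obs(); p,d=optics.camera(n)
    if n=='wrist':
        T=np.eye(4);T[:3,:3]=R.from_quat(o['tool_rot']).as_matrix();T[:3,3]=o['position']
        T=T@np.array(i['tool_from_camera'])
    else:
        T=np.eye(4);r=np.array(i['rotation']);T[:3,:3]=r if r.shape==(3,3) else R.from_quat(r).as_matrix();T[:3,3]=i['position']
    return p,d,np.array(i['mtx']),T
def ray(K,T,u,v,z):
    r=T[:3,:3]@np.linalg.solve(K,[u,v,1.]); s=(z-T[2,3])/r[2]; return T[:3,3]+s*r
E
python3 - <<'E'
from h import *
for n in('top','side'):
    p,d,K,T=cam(n); cv2.imwrite(f'pics/{n}0.png',p); np.savez(f'{n}0',p=p,d=d,K=K,T=T); print(n,T.round(3).tolist())
o=robot.get_obs();print(o['time'],R.from_quat(o['tool_rot']).as_matrix().round(3))
print(optics.camera_info('wrist')['tool_from_camera'])
E
```

```text
top [[0.027, -0.988, 0.151, 0.447], [-0.999, -0.031, -0.023, 0.088], [0.028, -0.15, -0.988, 1.044], [0.0, 0.0, 0.0, 1.0]]
side [[0.959, -0.189, 0.212, 0.367], [-0.284, -0.647, 0.707, -0.791], [0.004, -0.738, -0.674, 0.889], [0.0, 0.0, 0.0, 1.0]]
0.1 [[-0.001 -0.967  0.254]
 [-0.002  0.254  0.967]
 [-1.     0.    -0.002]]
[[-1.42537929e-03 -2.97019916e-01  9.54870221e-01 -1.61907103e-01]
 [ 2.63577640e-04 -9.54871269e-01 -2.97019848e-01  8.13208340e-02]
 [ 9.99998949e-01 -1.71683501e-04  1.43934154e-03 -9.83436652e-04]
 [ 0.00000000e+00  0.00000000e+00  0.00000000e+00  1.00000000e+00]]
```

View pics/top0.png

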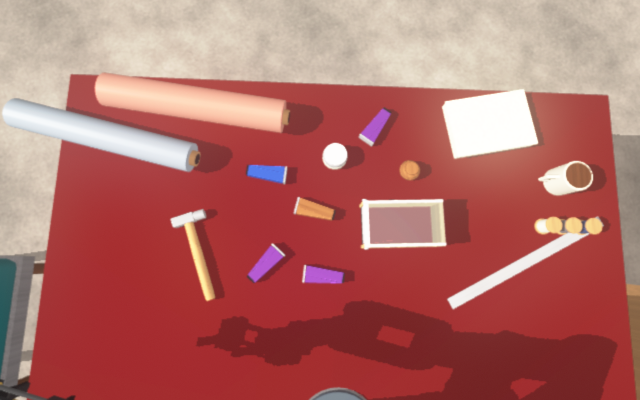

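View pics/side0.png

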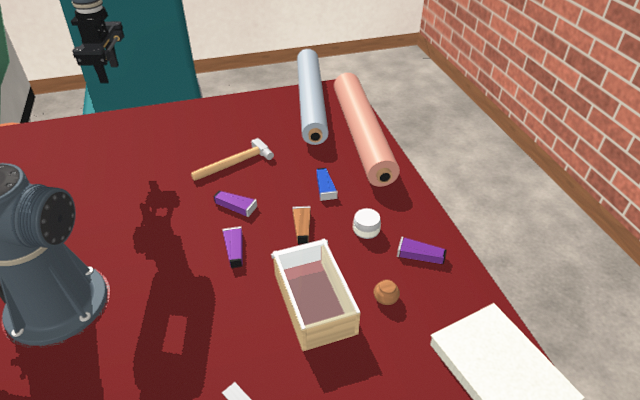

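The top view shows the wooden foot at about (315,209) and the box at (363–445, 200–247), with its doorway on the left at u≈363. The purple and blue decoys lie around them, the tin is at (335,156), the bun at (410,170) and the hammer at (195,255). Next I'll enlarge the foot and box area.

Run:
```python
import numpy as np,cv2
a=np.load('top0.npz');c=a['p'][130:290,240:455]
cv2.imwrite('pics/c1.png',cv2.resize(c[:145],None,fx=3.7,fy=3.7,interpolation=cv2.INTER_CUBIC))
```

```text
(no output)
```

View pics/c1.png

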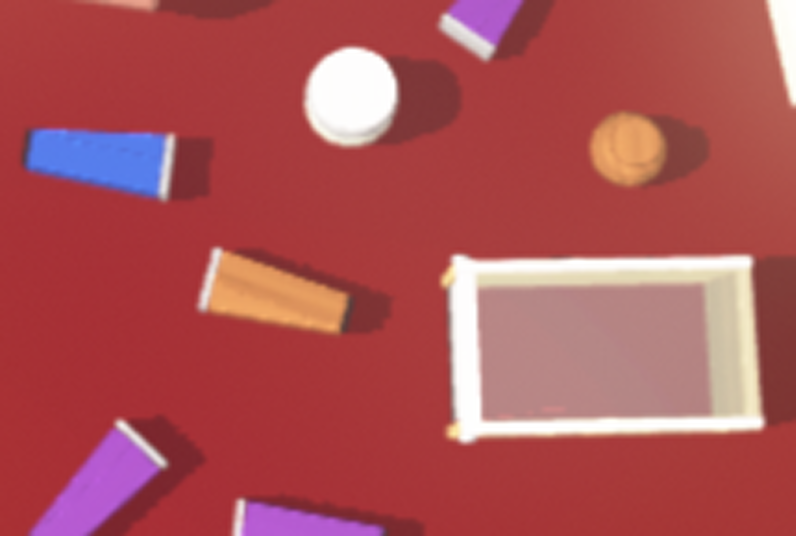

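```bash
cat >> h.py <<'E'
def tocrop(K,T,pts,z,s=3.7,o=(240,130)):
    return [ray(K,T,u/s+o[0],v/s+o[1],z) for u,v in pts]
E
python3 - <<'E'
from h import *
a=np.load('top0.npz');K,T=a['K'],a['T']
P=np.array(tocrop(K,T,[(217,249),(201,309),(351,294),(341,332)],.024))
print('foot corners',P[:,:2].round(4).tolist()); h=P[:2].mean(0);t=P[2:].mean(0)
print('head',h[:2],'toe',t[:2],'len',np.linalg.norm(t-h),'ctr',(h+t)[:2]/2,'ang',np.arctan2(*(t-h)[[1,0]]))
B=np.array(tocrop(K,T,[(453,257),(460,441),(752,257),(763,428)],.078))
print('box',B[:,:2].round(4).tolist())
f=B[:2].mean(0);b=B[2:].mean(0);print('front',f[:2],'back',b[:2],np.linalg.norm(b-f),'ang',np.arctan2(*(b-f)[[1,0]]), np.linalg.norm(B[0]-B[1]))
w=B[1]-B[0];print('front-edge normal ang',np.arctan2(w[1],w[0])) 
for n,p,z in(('tin',(352,90),.045),('bun',(635,145),.042),('pur',(240,500),.024),('pur2',(383,530),.024),('pur3',(165,465),.024),('pur3b',(120,422),.024)):print(n,tocrop(K,T,[p],z)[0][:2])
E
```

```text
foot corners [[0.6075, 0.1228], [0.5623, 0.133], [0.5769, 0.0225], [0.5484, 0.0293]]
head [0.58490524 0.12791772] toe [0.56262525 0.02588121] len 0.10444064163283664 ctr [0.57376524 0.07689947] ang -1.785775223241753
box [[0.5985, -0.0456], [0.4698, -0.0518], [0.6052, -0.2587], [0.4846, -0.2637]]
front [ 0.5341537  -0.04868157] back [ 0.5449138  -0.26119628] 0.21278694282157634 ang -1.520207243580879 0.1288682868192743
front-edge normal ang -3.0937328848237517
tin [0.72674799 0.0263193 ]
bun [ 0.69275304 -0.18560644]
pur [0.424332  0.0996707]
pur2 [ 0.4057031  -0.00431197]
pur3 [0.44788171 0.15480557]
pur3b [0.47791495 0.18873597]
```

arm_command --pt "0 -4.4 -2.4 0 0 0 1.2" --pt "0 -4.4 -2.4 0 0 0 1.2" --pt "0 -4.4 -2.4 0 0 0 1.2" --pt "0 -4.4 -2.4 0 0 0 1.2" --pt "0 -4.4 -2.4 0 0 0 1.2" --pt "0 -4.4 -2.4 0 0 0 1.2" --pt "0 -4.4 -2.4 0 0 0 1.2" --pt "0 -4.4 -2.4 0 0 0 1.2" --pt "0 -4.4 -2.4 0 0 0 1.2" --pt "0 -4.4 -2.4 0 0 0 1.2" --pt "0 -4.4 -2.4 0 0 0 1.2" --pt "0 -4.4 -2.4 0 0 0 1.2"

```text
time: 1.6
position: [0.6055, 0.1814, 0.2164]
tool_rot: [-0.433, 0.561, 0.435, 0.555]
ft_force: [0.7, 0.8, -0.1]
grip_width: 0.0122
```

```bash
cat >> h.py <<'E'
def target(head,ang,back,z,al=np.radians(25)):
    u=np.array([np.cos(ang),np.sin(ang),0]); x=np.cos(al)*u-np.array([0,0,np.sin(al)])
    zz=np.array([u[1],-u[0],0]); M=np.c_[x,np.cross(zz,x),zz]
    p=np.array([head[0],head[1],0])-u*back; p[2]=z; return p,M
def delta(p,M):
    o=robot.get_obs(); R0=R.from_quat(o['tool_rot']).as_matrix()
    rv=R.from_matrix(R0.T@M).as_rotvec()
    print('t',o['time'],'pos',np.round(o['position'],4),'w',o['grip_width'],'q',np.round(o['q'],2),'F',np.round(o['ft_force'],1))
    print('world delta cm',((p-o['position'])*100).round(2),'in tool cm',(R0.T@(p-o['position'])*100).round(2),'in goal-tool',(M.T@(p-o['position'])*100).round(2))
    print('rotvec',rv.round(3),'deg',np.degrees(np.linalg.norm(rv)))
E
python3 - <<'E'
from h import *
a=np.load('top0.npz');K,T=a['K'],a['T'];d=a['d']
for u,v in[(192,152),(160,142),(280,115)]:
    z=d[v,u];print(u,v,(T@np.r_[np.linalg.solve(K,[u,v,1.])*z,1])[:3].round(3))
delta(*target((.585,.128),-1.785,.06,.15))
E
```

```text
192 152 [0.716 0.412 0.058]
160 142 [0.734 0.49  0.08 ]
280 115 [0.818 0.178 0.087]
t 1.6 pos [0.6055 0.1814 0.2164] w 0.012151520209276973 q [ 0.12  0.55  1.41 -0.    1.19 -1.2 ] F [ 0.7  0.8 -0.1]
world delta cm [-0.77  0.52 -6.64] in tool cm [6.64 0.83 0.36] in goal-tool [ 2.49 -6.17  0.87]
rotvec [-1.413  0.901  0.861] deg 107.94882967850711
```

arm_command --pt "0 0 0 -0.128 0.082 0.078 1.2" --pt "0 0 0 -0.128 0.082 0.078 1.2" --pt "0 0 0 -0.128 0.082 0.078 1.2" --pt "0 0 0 -0.128 0.082 0.078 1.2" --pt "0 0 0 -0.128 0.082 0.078 1.2" --pt "0 0 0 -0.128 0.082 0.078 1.2" --pt "0 0 0 -0.128 0.082 0.078 1.2" --pt "0 0 0 -0.128 0.082 0.078 1.2" --pt "0 0 0 -0.128 0.082 0.078 1.2" --pt "0 0 0 -0.128 0.082 0.078 1.2" --pt "0 0 0 -0.128 0.082 0.078 1.2"

```text
time: 2.98
position: [0.6091, 0.1739, 0.2097]
tool_rot: [-0.543, 0.434, 0.634, -0.338]
ft_force: [0.3, -0.6, 0.9]
grip_width: 0.012
```

Run:
```python
from h import *
delta(*target((.585,.128),-1.785,.06,.15))
```

```text
t 2.975 pos [0.6091 0.1739 0.2097] w 0.011958964763526512 q [ 0.46  0.98  1.03 -0.88  1.91 -2.47] F [ 0.3 -0.6  0.9]
world delta cm [-1.13  1.27 -5.97] in tool cm [ 1.42 -5.93  1.15] in goal-tool [ 1.61 -5.84  1.38]
rotvec [ 0.042 -0.013 -0.03 ] deg 3.0223568910589504
```

Run:
```python
from h import *
delta(*target((.546,-.09),-1.521,0,.17))
```

```text
t 2.975 pos [0.6091 0.1739 0.2097] w 0.011958964763526512 q [ 0.46  0.98  1.03 -0.88  1.91 -2.47] F [ 0.3 -0.6  0.9]
world delta cm [ -6.31 -26.39  -3.97] in tool cm [26.47  7.05  1.21] in goal-tool [25.28  7.41  7.61]
rotvec [-0.067  0.228 -0.025] deg 13.667935756192886
```

arm_command --pt "4.4 1.2 0.4 -0.011 0.038 -0.004 1.2" --pt "4.4 1.2 0.4 -0.011 0.038 -0.004 1.2" --pt "4.4 1.2 0.5 -0.011 0.038 -0.004 1.2" --pt "4.4 1.2 0.6 -0.011 0.038 -0.004 1.2" --pt "4.4 1.2 0.7 -0.011 0.038 -0.004 1.2" --pt "4.4 1.2 0.8 -0.011 0.038 -0.004 1.2"

```text
time: 3.72
position: [0.5513, -0.094, 0.1609]
tool_rot: [0.608, -0.357, -0.585, 0.401]
ft_force: [0.1, -0.6, -0.0]
grip_width: 0.0124
```

Run:
```python
from h import *
delta(*target((.546,-.09),-1.521,0,.17))
delta(*target((.585,.128),-1.785,.06,.09))
p,d,K,T=cam('wrist'); cv2.imwrite('pics/w1.png',p); np.savez('w1',p=p,d=d,K=K,T=T)
```

```text
t 3.725 pos [ 0.5513 -0.094   0.1609] w 0.012387613983916293 q [ 0.13  0.81  1.74 -1.27  1.24 -2.21] F [ 0.1 -0.6 -0. ]
world delta cm [-0.53  0.4   0.91] in tool cm [-0.79  0.63  0.51] in goal-tool [-0.77  0.64  0.51]
rotvec [ 0.013 -0.017  0.003] deg 1.2449474944354793
t 3.725 pos [ 0.5513 -0.094   0.1609] w 0.012387613983916293 q [ 0.13  0.81  1.74 -1.27  1.24 -2.21] F [ 0.1 -0.6 -0. ]
world delta cm [ 4.64 28.07 -7.09] in tool cm [-22.04 -18.16  -6.65] in goal-tool [-22.75 -18.43   1.43]
rotvec [ 0.125 -0.256  0.002] deg 16.327606365559934
```

```bash
cat > kin.py <<'E'
from h import *
from scipy.optimize import least_squares
def fk(q,L):
    d1,a2,a3,l,e=L
    W=R.from_euler('ZY',[q[0],q[1]]); F=R.from_euler('ZY',[q[0],q[1]+q[2]])
    D=F*R.from_euler('ZY',[q[3],q[4]])
    t=D.apply([0,0,1.])
    return W.apply([0,0,a2])+F.apply([e,0,a3])+l*t+[0,0,d1], t
D=[([1.135,.527,1.433,0,1.181],[.159,.604,.223]),([.12,.55,1.41,0,1.19],[.6055,.1814,.2164]),([.46,.98,1.03,-.88,1.91],[.6091,.1739,.2097]),([.13,.81,1.74,-1.27,1.24],[.5513,-.094,.1609])]
s=least_squares(lambda L:np.ravel([fk(q,L)[0]-p for q,p in D]),[.3,.4,.4,.25,0]); L=s.x
if __name__=='__main__':
    print(L,abs(s.fun).max())
    for al in(15,20,25,30):
      for hd,ang,b,z in[((.585,.128),-1.785,.0,.012),((.546,-.09),-1.521,0,.012),((.537,-.09),-1.521,0,.012)]:
        p,M=target(hd,ang,b,z,np.radians(al))
        r=least_squares(lambda q:np.r_[fk(q,L)[0]-p,fk(q,L)[1]-M[:,0]],[.2,.9,1.6,-1.1,1.5])
        q=r.x;F=R.from_euler('ZYZY',[q[0],q[1]+q[2],q[3],q[4]]).as_matrix()
        print(al,q.round(2),r.cost.round(6))
E
python3 kin.py
```

```text
[0.23490519 0.50199668 0.40431299 0.20182402 0.07004416] 0.1085925771815133Traceback (most recent call last):
  File "kin.py", line 17, in <module>
    q=r.x;F=R.from_euler('ZYZY',[q[0],q[1]+q[2],q[3],q[4]]).as_matrix()
            ~~~~~~~~~~~~^^^^^^^^^^^^^^^^^^^^^^^^^^^^^^^^^^^
  File "scipy/spatial/transform/_rotation.pyx", line 1413, in scipy.spatial.transform._rotation.Rotation.from_euler
ValueError: Expected axis specification to be a non-empty string of upto 3 characters, got ZYZY
```

View pics/w1.png

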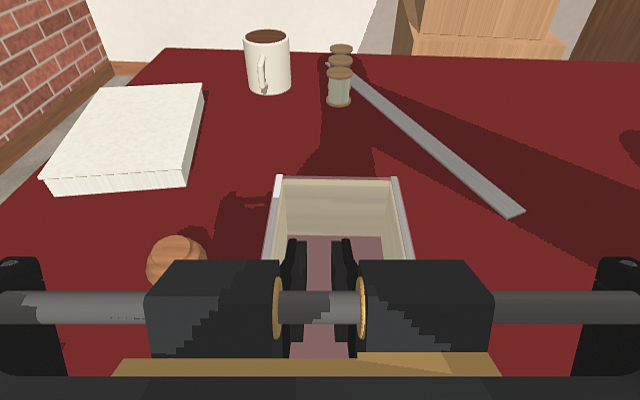

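```bash
python3 - <<'E'
s=open('kin.py').read()
s=s.replace("d1,a2,a3,l,e=L","d1,a2,a3,l,e,sy,wy=L").replace("D=F*R.from_euler('ZY',[q[3],q[4]])","D=F*R.from_euler('ZY',[q[3],q[4]])\n    o=R.from_euler('Z',q[0]).apply([0,sy,0])+D.apply([0,wy,0])").replace("+l*t+","+l*t+o+").replace(".25,0]",".25,0,.05,.05]")
s=s.replace("F=R.from_euler('ZYZY',[q[0],q[1]+q[2],q[3],q[4]]).as_matrix()","")
open('kin.py','w').write(s)
E
python3 kin.py
```

```text
[ 0.27348216  0.58586012  0.39102754  0.30514796  0.11173428  0.10960655
 -0.00061788] 0.0019401355697098999
15 [ 0.43  1.28  1.07 -0.92  1.81] 0.0
15 [ 0.17  1.18  1.64 -1.37  1.36] 0.0
15 [ 0.18  1.18  1.66 -1.37  1.36] 0.0
20 [ 0.42  1.23  1.11 -0.87  1.73] 0.0
20 [ 0.16  1.13  1.67 -1.35  1.28] 0.0
20 [ 0.16  1.13  1.69 -1.35  1.27] 0.0
25 [ 0.41  1.19  1.15 -0.83  1.66] 0.0
25 [ 0.14  1.09  1.69 -1.32  1.2 ] 0.0
25 [ 0.14  1.09  1.71 -1.33  1.19] 0.0
30 [ 0.4   1.15  1.18 -0.79  1.59] 0.0
30 [ 0.12  1.04  1.71 -1.3   1.11] 0.0
30 [ 0.12  1.04  1.74 -1.3   1.11] 0.0
```

arm_command --pt "-3.7 -3.0 -1.1 0.02 -0.043 0 1.2" --pt "-3.7 -3.0 -0.8 0.02 -0.043 0 1.2" --pt "-3.7 -3.0 -0.6 0.02 -0.043 0 1.2" --pt "-3.7 -3.0 -0.4 0.02 -0.043 0 1.2" --pt "-3.7 -3.0 -0.1 0.02 -0.043 0 1.2" --pt "-3.7 -3.0 0.1 0.02 -0.043 0 1.2"

```text
time: 4.53
position: [0.5894, 0.1801, 0.0865]
tool_rot: [-0.54, 0.445, 0.644, -0.309]
ft_force: [0.2, -1.1, 1.2]
grip_width: 0.0122
```

Run:
```python
from h import *
delta(*target((.585,.128),-1.785,.06,.07))
p,d,K,T=cam('wrist'); cv2.imwrite('pics/w2.png',p); np.savez('w2',p=p,d=d,K=K,T=T)
```

```text
t 4.525 pos [0.5894 0.1801 0.0865] w 0.012158039064304496 q [ 0.46  1.12  1.05 -0.79  1.83 -2.3 ] F [ 0.2 -1.1  1.2]
world delta cm [ 0.83  0.65 -1.65] in tool cm [-0.07 -1.83 -0.69] in goal-tool [-0.04 -1.84 -0.67]
rotvec [ 0.008  0.034 -0.002] deg 1.9912018852416364
```

View pics/w2.png

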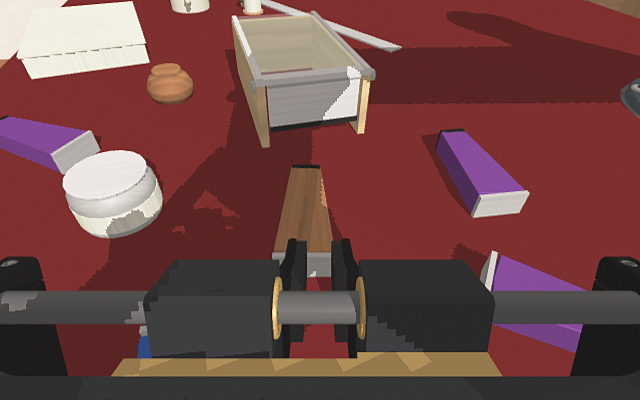

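Run:
```python
from h import *
a=np.load('w2.npz');K,T=a['K'],a['T']
f=lambda pts,z:np.array([ray(K,T,u,v,z)[:2] for u,v in pts])
P=f([(272,253),(331,253),(292,167),(321,167)],.024);print(P.round(4).tolist())
h=P[:2].mean(0);t=P[2:].mean(0);e=t-h;print(h,t,np.linalg.norm(e),np.arctan2(e[1],e[0]))
print('wall feet',f([(266,146),(361,132)],0).round(4).tolist())
p=a['p'];cv2.imwrite('pics/c2.png',np.hstack([cv2.resize(p[5:170,220:390],None,fx=2.3,fy=2.3,interpolation=2),cv2.resize(p[155:275,260:340],None,fx=3.16,fy=3.16,interpolation=2)[:379]]))
```

```text
[[0.6085, 0.1198], [0.567, 0.1292], [0.5756, 0.0229], [0.5492, 0.0286]]
[0.58777829 0.12449936] [0.56243064 0.02573197] 0.10196813432966453 -1.8220144449661833
wall feet [[0.5916, -0.0519], [0.4779, -0.0579]]
```

View pics/c2.png

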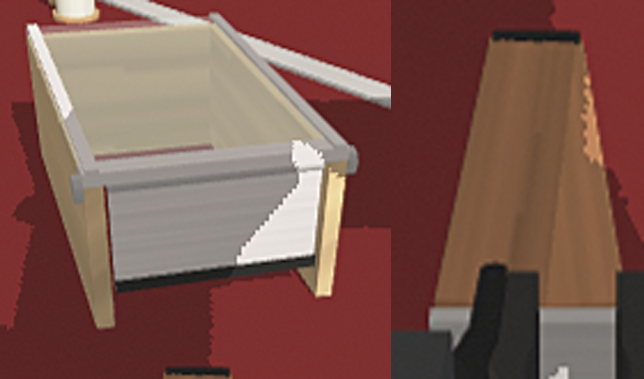

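Run:
```python
from h import *
delta(*target((.588,.133),-1.80,.03,.012,np.radians(26)))
```

```text
t 4.575 pos [0.5907 0.1853 0.0834] w 0.011814586964214679 q [ 0.46  1.13  1.04 -0.79  1.82 -2.3 ] F [ 2.7  3.7 -3. ]
world delta cm [ 0.41 -2.31 -7.14] in tool cm [ 4.98 -5.53 -1.09] in goal-tool [ 5.07 -5.47 -0.92]
rotvec [ 0.015  0.016 -0.014] deg 1.4910484892304243
```

arm_command --pt "0.8 -0.9 -0.2 0.003 0.003 -0.003 1.2" --pt "0.8 -0.9 -0.2 0.003 0.003 -0.003 1.2" --pt "0.8 -0.9 -0.2 0.003 0.003 -0.003 1.2" --pt "0.8 -0.9 -0.2 0.003 0.003 -0.003 1.2" --pt "0.7 -0.8 -0.1 0.003 0.003 -0.003 1.2"

```text
time: 5.2
position: [0.5945, 0.1641, 0.0242]
tool_rot: [-0.552, 0.442, 0.638, -0.304]
ft_force: [-2.8, 8.4, 21.9]
grip_width: 0.0119
```

Run:
```python
from h import *
delta(*target((.588,.133),-1.80,.03,.012,np.radians(26)))
```

```text
t 5.2 pos [0.5945 0.1641 0.0242] w 0.01193987617714614 q [ 0.44  1.19  1.06 -0.8   1.73 -2.23] F [-2.8  8.4 21.9]
world delta cm [ 0.03 -0.19 -1.22] in tool cm [ 0.69 -1.03 -0.07] in goal-tool [ 0.69 -1.02 -0.08]
rotvec [-0.002  0.001 -0.003] deg 0.21241650539492835
```

arm_command --pt "0 0 0 0 0 0 1.2"

```text
time: 5.32
position: [0.595, 0.1635, 0.0253]
tool_rot: [-0.552, 0.443, 0.637, -0.304]
ft_force: [-0.5, 1.1, 1.7]
grip_width: 0.0121
```

Run:
```python
from h import *
delta(*target((.588,.133),-1.80,.03,.012,np.radians(26)));print(robot.get_obs()['moment'])
p,d,K,T=cam('side'); np.savez('s2',p=p,d=d,K=K,T=T)
cv2.imwrite('pics/s2.png',cv2.resize(p[100:300,180:440],None,fx=2.9,fy=2.9,interpolation=2))
```

```text
t 5.325 pos [0.595  0.1635 0.0253] w 0.012084445810793966 q [ 0.44  1.19  1.06 -0.8   1.73 -2.23] F [-0.5  1.1  1.7]
world delta cm [-0.02 -0.13 -1.33] in tool cm [ 0.69 -1.14 -0.01] in goal-tool [ 0.7  -1.14 -0.01]
rotvec [-0.004  0.    -0.004] deg 0.35327700421515806
[ 0.43982488 -0.05381813 -0.03706068]
```

View pics/s2.png

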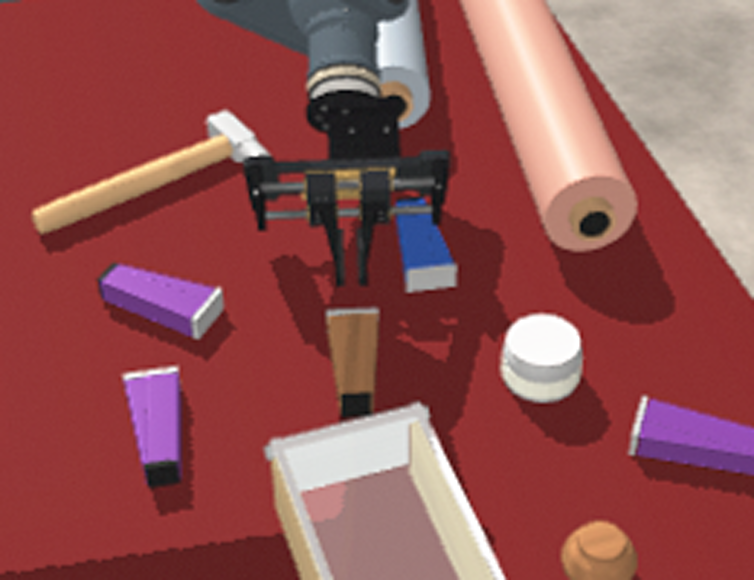

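The side view shows the fingers just behind the steel plate at (350,290). The gripper body is over the blue decoy at (430,250), which explains the short 22 N reading. I'll tilt the tool steeper to clear it for the first part of the push.

Run:
```python
from h import *
delta(*target((.588,.133),-1.80,.03,.03,np.radians(50)))
```

```text
t 5.375 pos [0.595  0.1635 0.0251] w 0.011713168260442488 q [ 0.44  1.19  1.06 -0.8   1.73 -2.23] F [1.  0.2 3.8]
world delta cm [-0.02 -0.13  0.49] in tool cm [-0.1   0.49 -0.02] in goal-tool [-0.29  0.41 -0.01]
rotvec [-0.004 -0.    -0.423] deg 24.220743099572353
```

arm_command --pt "0 0.3 0 0 0 -0.12 1.2" --pt "0 0.2 0 0 0 -0.12 1.2" --pt "0 0 0 0 0 -0.12 1.2" --pt "0 0 0 0 0 -0.06 1.2"

```text
time: 5.88
position: [0.5939, 0.161, 0.0267]
tool_rot: [-0.635, 0.314, 0.688, -0.16]
ft_force: [0.2, 0.3, 0.3]
grip_width: 0.0119
```

Run:
```python
from h import *
delta(*target((.588,.133),-1.80,.02,.013,np.radians(50)))
```

```text
t 5.875 pos [0.5939 0.161  0.0267] w 0.011919760931635241 q [ 0.35  0.98  1.28 -0.58  1.34 -2.29] F [0.2 0.3 0.3]
world delta cm [-0.14 -0.86 -1.37] in tool cm [ 1.6  -0.2  -0.06] in goal-tool [ 1.6  -0.21 -0.06]
rotvec [-0.003 -0.     0.011] deg 0.6723144919517814
```

arm_command --pt "0.55 -0.45 0 0 0 0 1.2" --pt "0.55 -0.45 0 0 0 0 1.2" --pt "0.45 0.55 0 0 0 0 1.2" --pt "0.45 0.55 0 0 0 0 1.2" --pt "0.45 0.55 0 0 0 0 1.2" --pt "0.45 0.55 0 0 0 0 1.2" --pt "0.45 0.55 0 0 0 0 1.2"

```text
time: 6.75
position: [0.5846, 0.1242, 0.0096]
tool_rot: [-0.634, 0.314, 0.689, -0.16]
ft_force: [0.4, 0.2, 0.5]
grip_width: 0.0122
```

Run:
```python
from h import *
delta(*target((.588,.133),-1.80,-.01,.013,np.radians(50)))
```

```text
t 6.75 pos [0.5846 0.1242 0.0096] w 0.0121837673805985 q [ 0.3   0.99  1.35 -0.61  1.27 -2.28] F [0.4 0.2 0.5]
world delta cm [ 0.11 -0.1   0.34] in tool cm [-0.22  0.27 -0.13] in goal-tool [-0.22  0.27 -0.13]
rotvec [-0.001  0.001  0.009] deg 0.5490028324587549
```

arm_command --pt "0.4 0.75 -0.05 0 0 0 1.2" --pt "0.45 0.65 -0.05 0 0 0 1.2" --pt "0.5 0.6 0 0 0 0 1.2" --pt "0.5 0.6 0 0 0 0 1.2" --pt "0.5 0.6 0 0 0 0 1.2" --pt "0.5 0.6 0 0 0 0 1.2"

```text
time: 7.5
position: [0.5743, 0.0745, 0.0122]
tool_rot: [-0.634, 0.314, 0.688, -0.16]
ft_force: [0.5, 1.6, 0.1]
grip_width: 0.0122
```

Run:
```python
from h import *
delta(*target((.588,.133),-1.80,-.06,.013,np.radians(26)))
p,d,K,T=cam('side'); np.savez('s3',p=p,d=d,K=K,T=T)
q,d,K,T=cam('top'); np.savez('t3',p=q,d=d,K=K,T=T)
cv2.imwrite('pics/s3.png',np.hstack([cv2.resize(p[150:350,230:370],None,fx=2.8,fy=2.8,interpolation=2),cv2.resize(q[150:290,260:400],None,fx=2.8,fy=4,interpolation=2)]))
```

```text
t 7.5 pos [0.5743 0.0745 0.0122] w 0.012231082734069799 q [ 0.24  0.96  1.44 -0.66  1.19 -2.28] F [0.5 1.6 0.1]
world delta cm [0.   0.01 0.08] in tool cm [-0.07  0.05 -0.  ] in goal-tool [-0.04  0.07 -0.  ]
rotvec [-0.002  0.001  0.429] deg 24.588178044072816
```

View pics/s3.png

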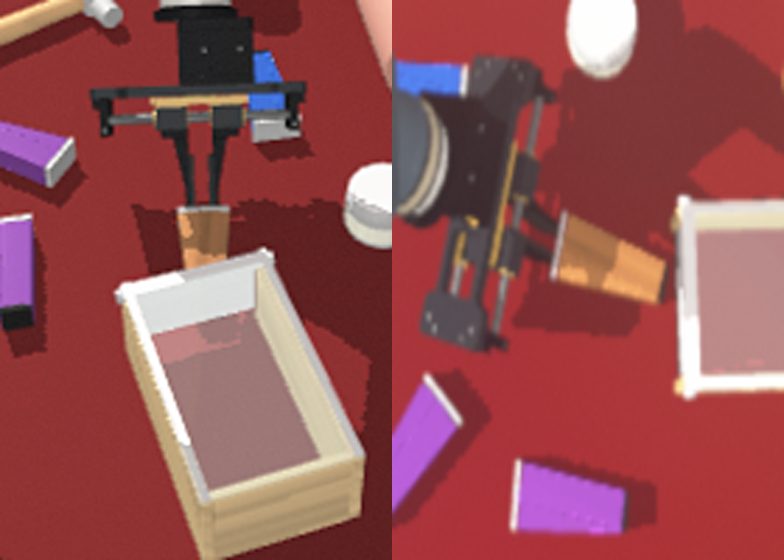

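```bash
cat >> h.py <<'E'
BO=np.array([.5348,-.053]);BN=np.array([.053,-.9986]);BY=np.array([.9986,.053])
def box(p):
    d=np.array(p)[:2]-BO; return (d@BN).round(4),(d@BY).round(4)
E
python3 - <<'E'
from h import *
a=np.load('t3.npz');K,T=a['K'],a['T']
h=ray(K,T,318.9,210.8,.024);t=ray(K,T,356,220.2,.024);e=(t-h)[:2];print(h,t,np.linalg.norm(e),np.arctan2(e[1],e[0]),box(h),box(t))
E
```

```text
[0.57182696 0.06615355 0.024     ] [ 0.54904409 -0.03599269  0.024     ] 0.10465616577783954 -1.7902459746553059 (np.float64(-0.117), np.float64(0.0433)) (np.float64(-0.0162), np.float64(0.0151))
```

arm_command --pt "0.5 0.6 0 0 0 0 1.2" --pt "0.5 0.6 0 0 0 0 1.2" --pt "0.5 0.6 0 0 0 0 1.2" --pt "0.5 0.6 0 0 0 0 1.2"

```text
time: 8.1
position: [0.5669, 0.0425, 0.0121]
tool_rot: [-0.634, 0.314, 0.688, -0.16]
ft_force: [-0.0, 0.3, -0.2]
grip_width: 0.0118
```

Run:
```python
from h import *
delta(*target((.588,.133),-1.80,-.095,.013,np.radians(26)))
```

```text
t 8.1 pos [0.5669 0.0425 0.0121] w 0.01183802853566936 q [ 0.19  0.94  1.49 -0.69  1.14 -2.28] F [-0.   0.3 -0.2]
world delta cm [-0.05 -0.2   0.09] in tool cm [0.06 0.21 0.  ] in goal-tool [0.15 0.17 0.  ]
rotvec [-0.002  0.001  0.429] deg 24.582575240134346
```

arm_command --pt "0.5 0.65 0 0 0 0 1.2" --pt "0.2 0.2 0 0 0 0.12 1.2" --pt "0.2 0.2 0 0 0 0.12 1.2" --pt "0.2 0.2 0 0 0 0.12 1.2" --pt "0.1 0.1 0 0 0 0.06 1.2"

```text
time: 8.72
position: [0.5631, 0.0207, 0.0154]
tool_rot: [-0.552, 0.444, 0.637, -0.303]
ft_force: [-0.1, -0.1, -0.2]
grip_width: 0.0121
```

Run:
```python
from h import *
delta(*target((.588,.133),-1.80,-.115,.012,np.radians(26)))
print(box(robot.get_obs()['position']))
```

```text
t 8.725 pos [0.5631 0.0207 0.0154] w 0.0121224310738118 q [ 0.27  1.13  1.36 -0.91  1.49 -2.14] F [-0.1 -0.1 -0.2]
world delta cm [-0.12  0.03 -0.34] in tool cm [ 0.15 -0.31  0.13] in goal-tool [ 0.15 -0.31  0.12]
rotvec [-0.006  0.002 -0.004] deg 0.4331009790894951
(np.float64(-0.0721), np.float64(0.0321))
```

arm_command --pt "0.9 0.33 0 0 0 0 1.2" --pt "0.9 0.33 0 -0.012 0.025 0 1.2" --pt "0.9 0.36 0 -0.015 0.03 0 1.2" --pt "0.9 0.44 0 -0.015 0.03 0 1.2" --pt "0.9 0.44 0 -0.015 0.03 0 1.2"

```text
time: 9.35
position: [0.5523, -0.0316, 0.0136]
tool_rot: [-0.581, 0.405, 0.617, -0.344]
ft_force: [-0.8, 1.6, -0.6]
grip_width: 0.0121
```

Run:
```python
from h import *
delta(*target((.546,-.09),-1.521,0,.012,np.radians(26)))
print(box(robot.get_obs()['position']))
p,d,K,T=cam('side'); np.savez('s4',p=p,d=d,K=K,T=T)
q,d,K,T=cam('top'); np.savez('t4',p=q,d=d,K=K,T=T)
cv2.imwrite('pics/s4.png',np.hstack([cv2.resize(p[170:350,230:370],None,fx=2.8,fy=2.8,interpolation=2),cv2.resize(q[180:270,310:450],None,fx=2.8,fy=5.6,interpolation=2)]))
```

```text
t 9.35 pos [ 0.5523 -0.0316  0.0136] w 0.012138348145041609 q [ 0.22  1.09  1.53 -1.08  1.33 -2.08] F [-0.8  1.6 -0.6]
world delta cm [-0.63 -5.84 -0.16] in tool cm [5.34 2.43 0.04] in goal-tool [5.28 2.4  0.92]
rotvec [-0.068  0.134  0.   ] deg 8.600843208195721
(np.float64(-0.0204), np.float64(0.0186))
```

View pics/s4.png

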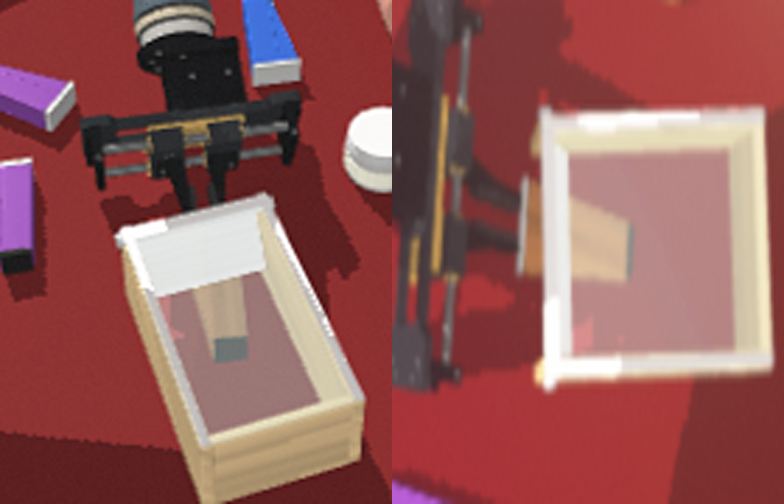

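arm_command --pt "0.9 0.4 0 -0.015 0.03 0 1.2" --pt "0.9 0.42 0 -0.015 0.03 0 1.2" --pt "0.9 0.44 0 -0.015 0.03 0 1.2" --pt "0.9 0.44 0 -0.012 0.025 0 1.2"

```text
time: 9.95
position: [0.5501, -0.0734, 0.0147]
tool_rot: [0.607, -0.366, -0.594, 0.381]
ft_force: [0.2, 0.3, 1.4]
grip_width: 0.0121
```

Run:
```python
from h import *
delta(*target((.546,-.09),-1.521,0,.012,np.radians(26)))
print(box(robot.get_obs()['position']))
```

```text
t 9.95 pos [ 0.5501 -0.0734  0.0147] w 0.012060808529073286 q [ 0.16  1.07  1.66 -1.26  1.2  -2.  ] F [0.2 0.3 1.4]
world delta cm [-0.41 -1.66 -0.27] in tool cm [1.6  0.49 0.46] in goal-tool [1.59 0.48 0.5 ]
rotvec [-0.014  0.017  0.004] deg 1.28593981036485
(np.float64(0.0212), np.float64(0.0142))
```

arm_command --pt "0.6 0.2 0 0 0.01 0 1.2" --pt "0.6 0.2 0 0 0 0 1.2" --pt "0.6 0.27 0 0 0 0 1.2"

```text
time: 10.32
position: [0.5514, -0.0937, 0.0144]
tool_rot: [0.611, -0.365, -0.59, 0.382]
ft_force: [0.5, 1.8, 1.7]
grip_width: 0.0119
```

Run:
```python
from h import *
delta(*target((.546,-.09),-1.521,0,.012,np.radians(26)))
print(box(robot.get_obs()['position']))
p,d,K,T=cam('side'); np.savez('s5',p=p,d=d,K=K,T=T)
q,d,K,T=cam('top'); np.savez('t5',p=q,d=d,K=K,T=T)
cv2.imwrite('pics/s5.png',np.hstack([cv2.resize(p[170:350,230:370],None,fx=2.8,fy=2.8,interpolation=2),cv2.resize(q[180:270,310:450],None,fx=2.8,fy=5.6,interpolation=2)]))
```

```text
t 10.325 pos [ 0.5514 -0.0937  0.0144] w 0.011938453403781212 q [ 0.13  1.07  1.68 -1.31  1.18 -1.98] F [0.5 1.8 1.7]
world delta cm [-0.54  0.37 -0.24] in tool cm [-0.25 -0.38  0.53] in goal-tool [-0.25 -0.39  0.52]
rotvec [-0.016  0.007  0.003] deg 1.0094067233808202
(np.float64(0.0415), np.float64(0.0144))
```

View pics/s5.png

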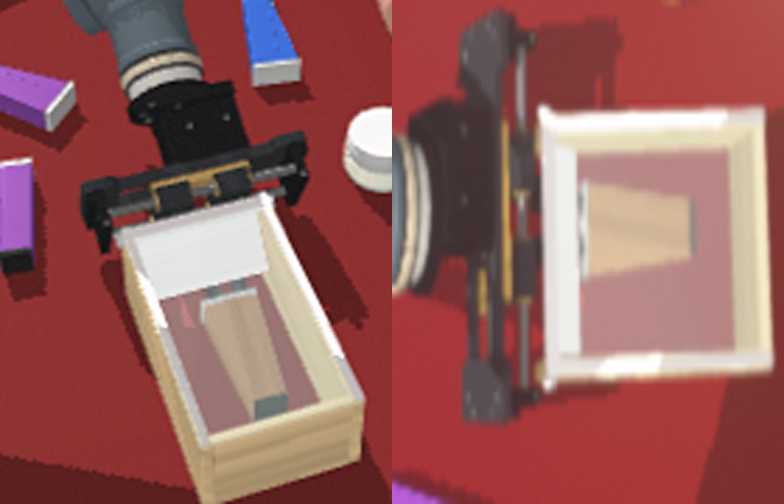

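The foot is inside: the plate is at (583,229) in the right panel, beyond the flap edge. Next I'll withdraw level.

arm_command --pt "-0.9 -0.45 0 0 0 0 1.2" --pt "-1.2 -0.58 0 0 0 0 1.2" --pt "-1.2 -0.58 0 0 0 0 1.2" --pt "-1.2 -0.58 0 0 0 0 1.2" --pt "-1.2 -0.58 0 0 0 0 1.2" --pt "-1.2 -0.58 0 0 0 0 1.2" --pt "-1.2 -0.5 0 0 0 0 1.2" --pt "-1.2 -0.4 0 0 0 0 1.2"

```text
time: 11.42
position: [0.5471, 0.0163, 0.0161]
tool_rot: [0.611, -0.364, -0.591, 0.382]
ft_force: [0.6, -0.1, -0.2]
grip_width: 0.0117
```

Run:
```python
from h import *
o=robot.get_obs();print(o['time'],o['position'],o['ft_force'],box(o['position']))
a=np.load('t5.npz');h=ray(a['K'],a['T'],378.2,220.9,.024);t=ray(a['K'],a['T'],417.5,221,.024);print('head',box(h),'toe',box(t))
```

```text
11.425 [0.54706918 0.01628462 0.01608442] [ 0.58430432 -0.13223193 -0.20621704] (np.float64(-0.0685), np.float64(0.0159))
head (np.float64(0.0447), np.float64(0.0118)) toe (np.float64(0.153), np.float64(0.009))
```

arm_command --pt "-0.9 1.8 0 0 0 0 1.2" --pt "-0.9 1.8 0 0 0 0 1.2" --pt "-0.9 1.8 0 0 0 0 1.2" --pt "-0.9 1.8 0 0 0 0 1.2" --pt "0 0 0 0 0 0 1.2" --pt "0 0 0 0 0 0 1.2" --pt "0 0 0 0 0 0 1.2"

```text
time: 12.3
position: [0.5462, 0.0157, 0.105]
tool_rot: [0.611, -0.365, -0.59, 0.381]
ft_force: [-1.0, -0.3, 0.3]
grip_width: 0.0118
```

Run:
```python
from h import *
o=robot.get_obs();print(o['time'],o['position'],o['ft_force'])
p,d,K,T=cam('wrist')
q,d,K,T=cam('top'); np.savez('t6',p=q,d=d,K=K,T=T)
cv2.imwrite('pics/e.png',np.hstack([p[0:400,150:500],cv2.resize(q[130:290,240:455],(450,400),interpolation=2)]))
d0=cv2.absdiff(q,np.load('top0.npz')['p']).max(2)
for n,(u,v) in dict(tin=(335,156),bun=(410,170),hammer=(188,218)).items():print(n,d0[v-14:v+15,u-14:u+15].mean())
```

```text
12.3 [0.54623319 0.01567126 0.10499188] [-1.00415414 -0.27824517  0.34802611]
tin 3.0725326991676574
bun 5.309155766944114
hammer 38.99286563614744
```

View pics/e.png

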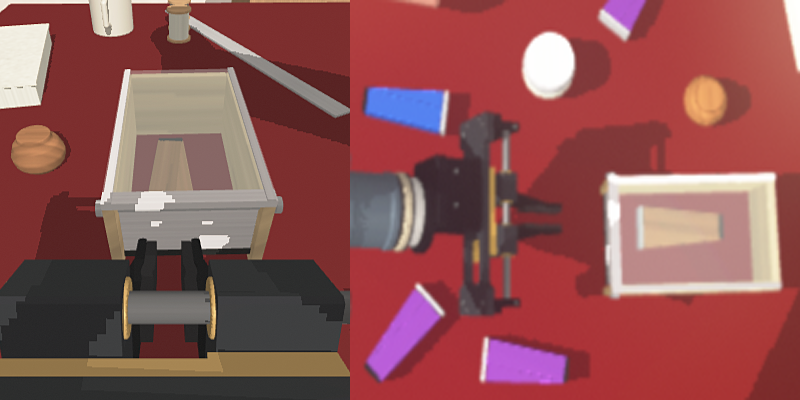

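The foot is inside and the flap hangs shut. One last picture to check the hammer, because the arm may be covering it in the top view.

Run:
```python
from h import *
p,d,K,T=cam('side');a=np.load('side0.npz')['p']
f=lambda x:cv2.resize(x[110:240,150:420],None,fx=2.2,fy=2.2)
cv2.imwrite('pics/f.png',np.vstack([f(a),f(p)]))
```

```text
(no output)
```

View pics/f.png

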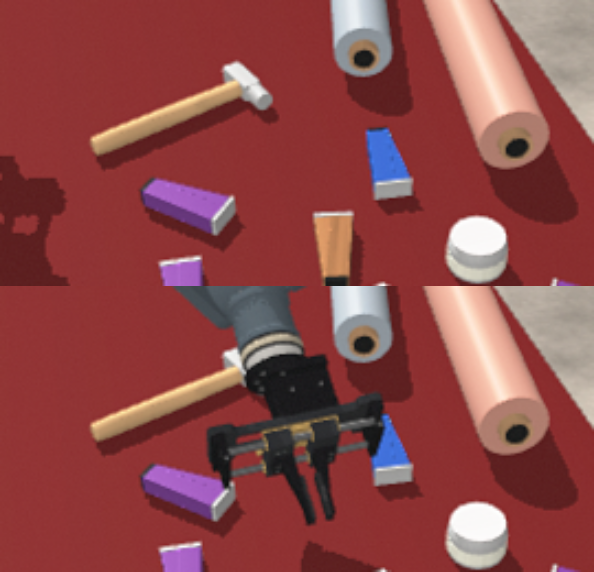

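The hammer's handle end, at (95,145) before and (95,432) after the 286-pixel panel offset, has not moved, and neither has the tin. I'm handing in.

```bash
python3 -c "
from rig import workorder
print(workorder.hand_in())"
```

```text
the job is handed in; nothing more can be done
None
```

The foot is inside the drying box, narrow end inward, and the flap dropped shut once I drew the fingers out. I pushed it with the tips of the nearly closed fingers, first along its own axis and then turning it in line with the box. I handed in at about 12.4 s.

**Foot:** measured just before I drew the fingers out, its plate was about 45 mm and its narrow end about 153 mm in from the front face. It sat about 10 mm off the box's centreline. The last top view shows it still well inside.

**Flap and fingers:** the flap looked shut in the last wrist view, though I did not measure its angle. The fingers were clear of everything, at about 105 mm height, with almost no force on them.

**Bystanders:** the tin and bun showed almost no change from the first top view. That same check failed for the hammer (a difference of 39, against 3 for the tin and 5 for the bun). The last side view shows the hammer's handle in its starting place with the arm over part of the head, so I put the difference down to the arm covering it.

**Contact with a decoy:** while I was lowering the tool, the gripper's body apparently rested on the blue decoy foot, with a brief wrist reading of about 22 N. That is under the 40 N limit. I then tilted the tool steeper to clear it, and the blue foot looks unmoved in the pictures.

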